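# Wedge the drooping capping press level and test its plunger

### The job

The small capping press droops towards its free edge. Push the green wedge, thin end first and square on, under about the middle of that edge until it jams tight and the press stands level, then press the black plunger knob fully down to its stop and let it spring back up. Leave the wedge jammed in place and do not disturb the two bottles and the jar standing near by.

Things in the scene. Friction and masses are not known exactly. Their poses are not given: they have to be found in the camera images.
- wedge: Loose green wedge lying on the table, 124 mm long, 30 mm wide, about 100 g. Origin under its middle on its underside; x points along it to the thin end, z up. The taper runs from the thin end (x = +62 mm, 4 mm high) over 90 mm to 26 mm high at x = -28 mm; behind it a grip block 34 mm long and 40 mm high, with four black ribs on top, ends at x = -62 mm.
- wedge_grip (a point): Middle of the wedge's grip block (x = -45 mm, 26 mm above its underside); the block is 30 mm wide across the wedge (its y) and is free on both sides.
- wedge_tip (a point): Middle of the wedge's thin end, 2 mm above its underside.
- press_stand: Grey hinge stand of the capping press, fixed to the table, origin on the table. Its x points from the free edge towards the hinge: push the wedge in along +x. The aluminium plate (116 mm wide in y, 12 mm thick) has its free edge at x = -150 mm, hinge pin at +22 mm; nothing lies under it. White arm above it: x = -78 to +18 mm, top z = 143 mm; the outer 70 mm of the plate are clear.
- press_tilt (a joint): Droop of the press about its hinge, rad: 0 = level, which is its upper stop (it cannot rise higher, so the wedge jams there); 0.055 = drooping fully, where it hangs at the start under its own weight of 0.6 kg.
- press_edge (a point): Middle of the plate's lower edge at its free end: 21 mm above the table when level, about 11.5 mm when drooping. The wedge touches it when its thin end is about 31 mm past the edge and jams, press level, at about 70 mm. Lifting the press takes a push of 3 to 7 N; at the jam it rises steeply, and 15 to 22 N jams it tight.
- plunger (a joint): Travel of the plunger, m: 0 = up, 0.014 = fully down on its stop. The spring takes 2.4 N to start and 8 N at the stop, and brings it back up.
- plunger_top (a point): Centre of the top of the plunger's black knob (34 mm across), about 184 mm above the table when level; press straight down on it. It stands 88 mm from the free edge.
- bottle_amber: Bystander: brown glass bottle with black cap, 47 mm across, 92 mm high, origin at the centre of its underside.
- jar_a: Bystander: clear sample jar with red lid, 42 mm across, 56 mm high, origin at the centre of its underside.
- bottle_pink: Bystander: clear glass bottle with blue cap and pink contents, 56 mm across, 105 mm high, origin at the centre of its underside.
Things that resemble listed ones, but are neither listed nor needed, are in the scene too. Several things have the shape of the wedge; the one meant has the colours described above.

How it is judged:
By the outcome, as a careful person would: the job done as asked, in the order asked, and still so for the second after the job is handed in, with the robot touching nothing.
It also fails if it takes over 51 s, if anything falls off the work surface, if the arm or the gripper's body presses on something with over 40 N, if the wrist force passes 120 N, or if a joint passes its speed limit or range.

### The arm

A 6-joint arm with a two-finger parallel gripper is mounted at the origin on a cart in front of the work surface, level with it; the furniture and walls round the work are solid. World frame = base frame: x ahead of the robot, y to its left, z up, the work surface at z = 0. Lengths are in mm, angles in rad, forces in N, time in s.
With the tool pointing down it reaches from about 275 to 750 mm from the base axis. Payload 10.2 kg.
Tool frame: the origin (TCP) lies at the very end of the fingers, on their centre line; the grasp point (between the pads) lies 19 mm behind it; z points along the fingers, x is the direction in which the jaws open and shut, and the axes are right-handed (so a half turn about z gives the same grasp; the last joint's range is limited). The gripper opens to 85 mm and grips with 20 to 120 N. Pads are 22 mm wide; open, the fingers measure 114 mm over their backs; the gripper's body (76 mm by 85 mm) begins 54 mm behind the grasp point. The pads swing forward as they close: fully open they stand 13 mm farther back than shut.
Start: joints at [-1.431, 0.313, 1.498, -0, 1.331, -0.223], TCP at [186.307, -490.837, 194.994] pointing down, gripper open.
Joint ranges: [-2.94, 2.94], [-0.97, 2.17], [0.19, 2.56], [-1.23, 4.37], [0.02, 3.11], [-2.88, 2.88]. Speed limits (rad/s): [2.39, 2.39, 3.01, 3.14, 3.14, 3.14].

### API

Orientations are given as a unit quaternion [w, x, y, z].
In Python, from rig import telemetry, capture, camera_model, finish_job gives the robot as it stands.
- The arm moves only by the shell command python3 -m inch 'ROWS' [FORCE]. ROWS is JSON, a list of rows, each a list of 5 numbers: the shift along the tool's x, y, z in m, then the turn about the tool's z in rad, then the finger opening in m, from 0 to 0.0854. A call has exactly 5 rows; each row shifts and turns the pose as measured when the row begins, along the tool's axes as they then stand; what a row does not reach is not made up. A row lasts 1/12 s, in which the tool goes at most 41.7 mm and 7.16 degrees, less where a joint would pass 70% of its speed; a pose out of reach is approached as far as the arm can. A call with a gripper value outside its range is refused whole. The fingers move at their own pace and stop on an object; FORCE is the grip in N (left out, the last holds). Time passes only in rows, so rows that do not move let the fingers close, or fill a call up. It gives the time, the measured TCP pose, the force and the opening at its end, in the units of the state.
- telemetry.sense(): the state, without advancing time (a new reading comes with each control period).
- capture(name): name is "scene" or "side" or "wrist"; returns the picture (400x640x3 uint8, blue, green, red); there is no depth.
- camera_model(name): a dict with "mtx" (3x3 intrinsics, pixels), "k1" (the pictures are not rectified: a ray, as slopes to the right and down, at radius r is drawn at 1 + k1 r^2 times it, then the intrinsics apply), "camera_from_world" (4x4, takes a point from world to camera coordinates). Camera axes: x right, y down, z forward; pixel columns grow to the right and rows downward; lengths in mm; the calibration is good to about 2 mm. A picture is of the moment at which its call begins: read the wrist's pose just before it. camera_model takes no time and is no camera call; for the wrist camera it gives the pose at the moment of the call.
- finish_job(): hands the job in, once; it reports no verdict.
The state is a dict: "time_s": time; "joints": joint angles; "dq": joint speeds; "tau": joint torques, N m; "eef_pos": TCP position; "ee_rot": TCP orientation; "force": force on the tool from outside, world axes, zero at the start; "wrist_torque": the same for the moment, N m; "grip_width": opening from 0.0 (shut) to 1.0 (fully open).
Only numpy, scipy, OpenCV 4.12 (cv2) and the standard library are available. Lean on these libraries where they do the work, as an engineer would, in place of code of your own. Each camera call takes 0.05 s, during which the arm holds its last target. There are 200 camera calls.

## Working session

There is one attempt and no reset: what is moved stays moved. The work goes in short steps, Python scripts to look and compute and a shell command to move; the robot and the scene stay as the last step left them, time stands still between calls to the robot, and variables do not carry over. Pictures are saved under pics/ and viewed, about 8 in all and at most 12, crops included, and the job is handed in when it is done.

```bash
mkdir -p pics; cat > h.py <<'E'
import numpy as np, cv2
from rig import telemetry, capture, camera_model, finish_job
def ray(m,u,v):
    K=np.array(m["mtx"]);T=np.array(m["camera_from_world"])
    d=np.array([(u-K[0,2])/K[0,0],(v-K[1,2])/K[1,1]]);s=d.copy()
    for _ in range(20): s=d/(1+m["k1"]*(s@s))
    R=T[:3,:3]; return -R.T@T[:3,3], R.T@np.array([s[0],s[1],1])
def onz(m,u,v,z):
    o,r=ray(m,u,v); return (o+r*(z-o[2])/r[2])
def proj(m,p):
    K=np.array(m["mtx"]);T=np.array(m["camera_from_world"])
    c=T[:3,:3]@np.array(p)+T[:3,3];s=c[:2]/c[2];s=s*(1+m["k1"]*(s@s))
    return K[0,0]*s[0]+K[0,2],K[1,1]*s[1]+K[1,2]
def tri(m1,p1,m2,p2):
    (o1,r1),(o2,r2)=ray(m1,*p1),ray(m2,*p2)
    t=np.linalg.lstsq(np.c_[r1,-r2],o2-o1,rcond=None)[0]
    a,b=o1+t[0]*r1,o2+t[1]*r2; return (a+b)/2,np.linalg.norm(a-b)
E
python3 - <<'E'
from h import *
s=telemetry.sense();print({k:np.round(v,3) for k,v in s.items()})
for n in("scene","side"):
    cv2.imwrite(f"pics/{n}0.png",capture(n)); m=camera_model(n); T=np.array(m["camera_from_world"]);print(n,(-T[:3,:3].T@T[:3,3]).round())
E
```

```text
{'time_s': np.float64(0.0), 'joints': array([-1.431,  0.313,  1.498, -0.   ,  1.331, -0.223]), 'dq': array([-0.   , -0.001,  0.001, -0.001, -0.   , -0.   ]), 'tau': array([ 1.0000e-03, -4.1225e+01, -2.5974e+01, -0.0000e+00,  4.0000e-03,
        0.0000e+00]), 'eef_pos': array([ 186.253, -490.537,  194.449]), 'ee_rot': array([-0.   ,  0.823, -0.568, -0.   ]), 'force': array([-0.177,  0.352,  0.162]), 'wrist_torque': array([-0.059,  0.033,  0.045]), 'grip_width': np.float64(1.0)}
scene [1378. -619. 1055.]
side [  650. -1182.   658.]
```

View pics/scene0.png

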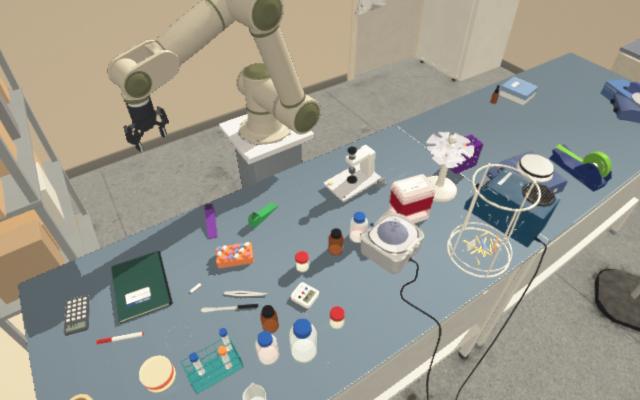

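View pics/side0.png

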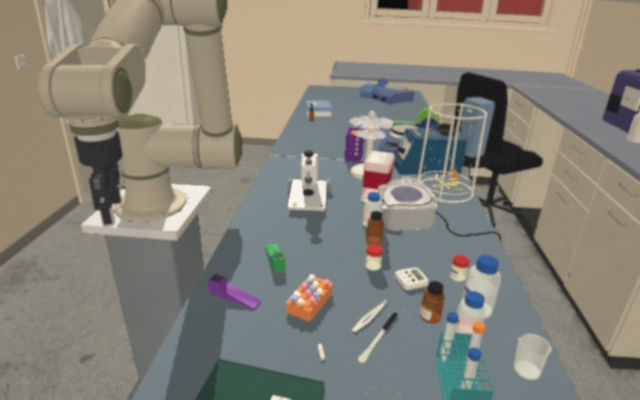

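Scene view: the press is near (353,180), the green wedge near (263,214), and a purple decoy near (210,222). The side view shows the press at (308,190) and the wedge at (276,258). I'll zoom in on both.

```bash
python3 - <<'E'
from h import *
a=cv2.imread("pics/scene0.png")[135:235,235:395];b=cv2.imread("pics/side0.png")[145:275,250:400]
a=cv2.resize(a,(800,500)[:2],interpolation=2)[:, :] ; a=cv2.resize(a,(480,300)); b=cv2.resize(b,(318,300)[:2])
a=cv2.resize(cv2.imread("pics/scene0.png")[135:235,235:395],(480,300),interpolation=2)
b=cv2.resize(cv2.imread("pics/side0.png")[145:275,250:400],(346,300),interpolation=2)[:,:310]
cv2.imwrite("pics/c1.png",np.hstack([a,b]))
for n in("scene","side"):
    im=cv2.imread(f"pics/{n}0.png");h=cv2.cvtColor(im,cv2.COLOR_BGR2HSV)
    g=cv2.inRange(h,(50,120,50),(75,255,255));m=camera_model(n)
    for c in cv2.findContours(g,0,1)[0]:
        if cv2.contourArea(c)>60:
            print(n,cv2.boundingRect(c),cv2.approxPolyDP(c,2,True)[:,0].tolist())
            r=cv2.minAreaRect(c);print(r,[onz(m,*p,10).round().tolist() for p in cv2.approxPolyDP(c,2,True)[:,0]])
E
```

```text
scene (248, 203, 29, 24) [[276, 206], [271, 203], [257, 212], [253, 219], [252, 215], [248, 217], [249, 223], [255, 226]]
((261.4344177246094, 213.22129821777344), (11.395282745361328, 31.625112533569336), 50.19443130493164) [[454.0, -197.0, 10.0], [432.0, -205.0, 10.0], [443.0, -266.0, 10.0], [465.0, -293.0, 10.0], [446.0, -287.0, 10.0], [447.0, -303.0, 10.0], [474.0, -312.0, 10.0], [497.0, -301.0, 10.0]]
side (266, 246, 19, 26) [[266, 246], [274, 270], [282, 270], [283, 258], [274, 259], [272, 253], [277, 249], [275, 246]]
((276.0474548339844, 257.2554626464844), (28.022930145263672, 12.559057235717773), 70.01689147949219) [[428.0, -210.0, 10.0], [470.0, -314.0, 10.0], [490.0, -311.0, 10.0], [483.0, -259.0, 10.0], [461.0, -267.0, 10.0], [451.0, -241.0, 10.0], [460.0, -220.0, 10.0], [452.0, -206.0, 10.0]]
```

View pics/c1.png

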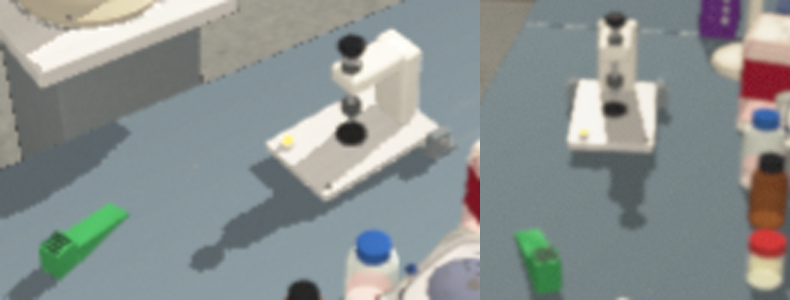

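```bash
python3 - <<'E'
from h import *
m,n=camera_model("scene"),camera_model("side")
for l,a,b in[("cornerL",(324,183.3),(288.1,209.2)),("cornerR",(343.3,200.7),(325.9,210)),("knob",(352,149.3),(308.5,152.5)),("hingeR",(381,182.5),(326.5,180)),("tipL",(276,206),(266,246)),]:
    p,e=tri(m,a,n,b);print(l,p.round(1),round(e,1))
w=camera_model("wrist");T=np.array(w["camera_from_world"]);s=telemetry.sense()
from scipy.spatial.transform import Rotation as R
q=s["ee_rot"];Rt=R.from_quat([*q[1:],q[0]]).as_matrix();print(Rt.round(3));print("cam in tool",Rt.T@(-T[:3,:3].T@T[:3,3]-s["eef_pos"]),"\n",(T[:3,:3]@Rt).round(3),w["mtx"])
E
```

```text
cornerL [453.    6.5  11.7] 1.9
cornerR [572.    8.6  18.1] 3.9
knob [507.   84.6 175.3] 1.8
hingeR [567.4 179.9  32.4] 23.1
tipL [ 425.7 -184.   -13.1] 13.1
[[ 0.355 -0.935 -0.   ]
 [-0.935 -0.355  0.001]
 [-0.001 -0.    -1.   ]]
cam in tool [  -0.33320494  -78.77006601 -179.75937004] 
 [[ 1.     0.    -0.001]
 [-0.001  0.951 -0.309]
 [ 0.001  0.309  0.951]] [[357.8671278    0.         317.47270897]
 [  0.         357.8671278  196.55261789]
 [  0.           0.           1.        ]]
```

```bash
python3 -m inch '[[-0.009,-0.034,0,0,0.0854],[-0.009,-0.034,0,0,0.0854],[-0.009,-0.034,0,0,0.0854],[-0.009,-0.034,0,0,0.0854],[-0.009,-0.034,0,0,0.0854]]' 40
python3 -m inch '[[-0.009,-0.034,0,0,0.0854],[-0.009,-0.034,0,0,0.0854],[-0.009,-0.034,0,0,0.0854],[-0.009,-0.034,0,0,0.0854],[-0.009,-0.034,0,0,0.0854]]'
python3 -m inch '[[0,0,0,-0.12,0.0854],[0,0,0,-0.12,0.0854],[0,0,0,-0.12,0.0854],[0,0,0,-0.12,0.0854],[0,0,0,-0.12,0.0854]]'
python3 -m inch '[[0,0,0,-0.12,0.0854],[0,0,0,-0.12,0.0854],[0,0,0,-0.12,0.0854],[0,0,0,-0.12,0.0854],[0,0,0,-0.12,0.0854]]'
python3 -m inch '[[0,0,0,-0.12,0.0854],[0,0,0,-0.12,0.0854],[0,0,0,-0.12,0.0854],[0,0,0,0,0.0854],[0,0,0,0,0.0854]]'
cat > look.py <<'E'
import sys
from h import *
from scipy.spatial.transform import Rotation as R
s=telemetry.sense();m=camera_model("wrist");im=capture("wrist");cv2.imwrite(sys.argv[1],im)
import json;json.dump({k:np.array(v).tolist() for k,v in m.items()},open(sys.argv[1]+".json","w"))
q=s["ee_rot"];Rt=R.from_quat([*q[1:],q[0]]).as_matrix()
print("t",s["time_s"],"tcp",np.round(s["eef_pos"],1),"yaw x",np.degrees(np.arctan2(Rt[1,0],Rt[0,0])).round(2),"tilt",Rt[:,2].round(4),"F",np.round(s["force"],1),"w",s["grip_width"])
h=cv2.cvtColor(im,cv2.COLOR_BGR2HSV);g=cv2.inRange(h,(50,110,40),(78,255,255))
for c in cv2.findContours(g,0,1)[0]:
    if cv2.contourArea(c)>200:
        P=cv2.approxPolyDP(c,3,True)[:,0]
        print([(p.tolist(),[onz(m,*map(float,p),z)[:2].round().tolist() for z in(0,4,40)]) for p in P])
E
python3 look.py pics/w1.png
```

```text
time_s: 0.52
eef_pos: [329.4, -387.5, 192.3]
ee_rot: [-0.001, 0.82, -0.572, -0.002]
force: [0.7, -0.4, 0.2]
grip_width: 1.002
time_s: 0.93
eef_pos: [479.2, -279.5, 191.2]
ee_rot: [-0.001, 0.82, -0.573, -0.003]
force: [-0.0, -1.2, -0.2]
grip_width: 0.997
time_s: 1.35
eef_pos: [484.4, -272.4, 188.7]
ee_rot: [-0.004, 0.956, -0.294, -0.005]
force: [-0.2, 0.3, -0.3]
grip_width: 1.003
time_s: 1.77
eef_pos: [483.9, -271.4, 186.6]
ee_rot: [-0.007, 1.0, 0.014, -0.005]
force: [0.3, -0.5, -0.5]
grip_width: 0.997
time_s: 2.18
eef_pos: [483.1, -270.7, 184.7]
ee_rot: [-0.009, 0.98, 0.201, -0.005]
force: [-0.0, 0.4, 0.2]
grip_width: 1.0
t 2.1833 tcp [ 483.1 -270.7  184.7] yaw x 23.19 tilt [-0.0131  0.0158 -0.9998] F [-0.   0.4  0.2] w 1.0004380718200956
[([289, 72], [[421.0, -199.0], [421.0, -199.0], [424.0, -199.0]]), ([288, 204], [[470.0, -324.0], [470.0, -323.0], [468.0, -311.0]]), ([316, 205], [[498.0, -313.0], [498.0, -312.0], [493.0, -301.0]]), ([319, 73], [[448.0, -188.0], [448.0, -188.0], [448.0, -189.0]])]
```

View pics/w1.png

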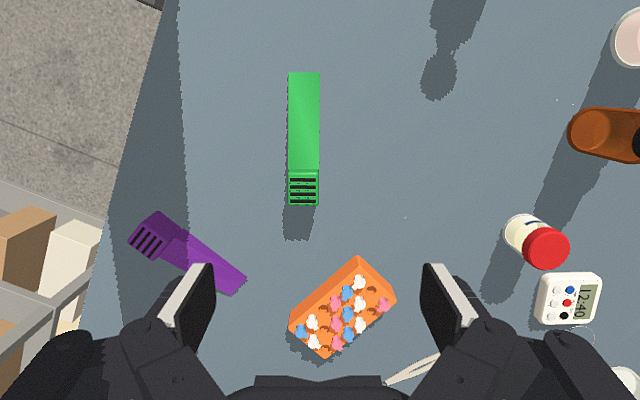

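The wedge tip is at about (303,72) px and its ribbed grip block at (303,188). Its heading is about 112°, and the space beside it is free. I'll centre the tool over the block and descend.

```bash
python3 -m inch '[[-0.015,0.018,0,0.017,0.065],[0,0,0.03,0,0.065],[0,0,0.03,0,0.065],[0,0,0.03,0,0.065],[0,0,0,0,0.065]]'
python3 -m inch '[[0,0,0.01,0,0.065],[0,0,0,0,0.065],[0,0,0,0,0.065],[0,0,0,0,0.065],[0,0,0,0,0.065]]'
python3 look.py pics/w2.png
```

```text
time_s: 2.65
eef_pos: [475.9, -293.5, 92.9]
ee_rot: [-0.007, 0.983, 0.184, -0.004]
force: [-0.9, 1.4, 0.1]
grip_width: 0.764
time_s: 3.07
eef_pos: [477.5, -294.6, 86.7]
ee_rot: [-0.005, 0.983, 0.182, -0.002]
force: [-0.2, 1.1, 0.8]
grip_width: 0.765
t 3.0667 tcp [ 477.5 -294.6   86.7] yaw x 20.93 tilt [-0.0059  0.0089 -0.9999] F [-0.2  1.1  0.8] w 0.7654989786261858
[([333, 33], [[447.0, -187.0], [447.0, -187.0], [447.0, -192.0]]), ([290, 35], [[420.0, -198.0], [420.0, -199.0], [424.0, -202.0]]), ([298, 222], [[472.0, -326.0], [472.0, -325.0], [469.0, -311.0]]), ([332, 222], [[498.0, -317.0], [497.0, -315.0], [491.0, -303.0]]), ([339, 218], [[502.0, -312.0], [501.0, -310.0], [494.0, -298.0]])]
```

View pics/w2.png

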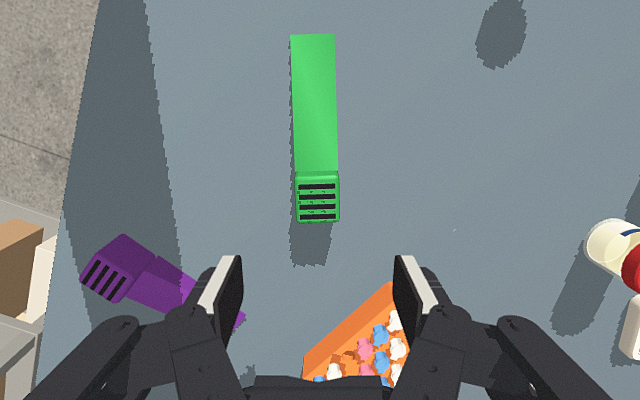

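```bash
python3 -m inch '[[-0.001,-0.004,0,-0.03,0.065],[0,0,0.025,0,0.065],[0,0,0.025,0,0.065],[0,0,0.02,0,0.065],[0,0,0,0,0.065]]'
python3 -m inch '[[0,0,0.003,0,0.065],[0,0,0,0,0.065],[0,0,0,0,0.065],[0,0,0,0,0.065],[0,0,0,0,0.065]]'
python3 look.py pics/w3.png
```

```text
time_s: 3.53
eef_pos: [477.7, -293.1, 20.1]
ee_rot: [-0.0, 0.98, 0.197, 0.001]
force: [-0.1, 0.8, -1.3]
grip_width: 0.762
time_s: 3.95
eef_pos: [479.7, -294.9, 21.9]
ee_rot: [0.003, 0.98, 0.197, 0.003]
force: [-0.0, 0.4, 0.0]
grip_width: 0.761
t 3.95 tcp [ 479.7 -294.9   21.9] yaw x 22.72 tilt [ 0.0076 -0.0039 -1.    ] F [-0.   0.4  0. ] w 0.7612480793805195
[([282, 13], [[419.0, -198.0], [420.0, -199.0], [425.0, -203.0]]), ([284, 262], [[471.0, -331.0], [471.0, -328.0], [467.0, -309.0]]), ([287, 267], [[475.0, -333.0], [474.0, -331.0], [469.0, -311.0]]), ([337, 267], [[504.0, -321.0], [503.0, -319.0], [493.0, -301.0]]), ([342, 262], [[505.0, -317.0], [504.0, -315.0], [494.0, -298.0]]), ([343, 221], [[495.0, -291.0], [494.0, -289.0], [485.0, -277.0]]), ([342, 13], [[448.0, -186.0], [448.0, -187.0], [448.0, -193.0]])]
```

```bash
python3 -m inch '[[-0.003,-0.006,0.007,0,0.065],[0,0,0.006,0,0.065],[0,0,0,0,0.01],[0,0,0,0,0.01],[0,0,0,0,0.01]]' 60
python3 -m inch '[[0,0,0,0,0.01],[0,0,0,0,0.01],[0,0,0,0,0.01],[0,0,0,0,0.01],[0,0,0,0,0.01]]'
python3 look.py pics/w4.png
```

```text
time_s: 4.42
eef_pos: [474.3, -290.1, 8.1]
ee_rot: [0.003, 0.98, 0.197, 0.004]
force: [0.4, 0.4, -0.4]
grip_width: 0.341
time_s: 4.83
eef_pos: [474.5, -290.3, 8.3]
ee_rot: [0.003, 0.98, 0.197, 0.004]
force: [0.3, 0.7, -0.1]
grip_width: 0.115
t 4.8333 tcp [ 474.5 -290.3    8.3] yaw x 22.72 tilt [ 0.0085 -0.0048 -1.    ] F [ 0.3  0.7 -0.1] w 0.11546314511938013
[([287, 22], [[420.0, -198.0], [420.0, -198.0], [424.0, -202.0]]), ([288, 259], [[466.0, -316.0], [466.0, -314.0], [461.0, -295.0]]), ([293, 242], [[465.0, -305.0], [464.0, -303.0], [460.0, -286.0]]), ([334, 241], [[486.0, -295.0], [485.0, -293.0], [477.0, -278.0]]), ([346, 242], [[493.0, -293.0], [492.0, -291.0], [482.0, -277.0]]), ([347, 259], [[498.0, -303.0], [497.0, -301.0], [486.0, -284.0]]), ([351, 259], [[500.0, -302.0], [499.0, -300.0], [488.0, -284.0]]), ([350, 22], [[447.0, -186.0], [447.0, -187.0], [446.0, -193.0]])]
```

View pics/w4.png

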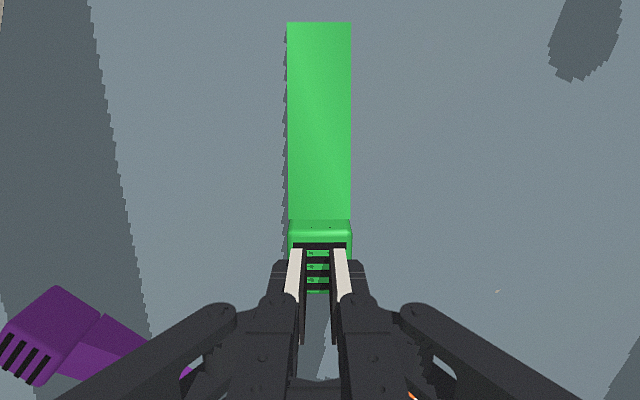

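The fingers closed to 10 mm on a 30 mm block with no force, and they appear to be above or behind it (rows 245–300). I'll check from the fixed cameras.

```bash
python3 - <<'E'
from h import *
o=[]
for n in("scene","side"):
    im=capture(n);m=camera_model(n)
    u,v=proj(m,telemetry.sense()["eef_pos"]);print(n,u,v)
    x,y=int(u)-45,int(v)-65
    c=cv2.resize(im[y:y+90,x:x+90],(396,396),interpolation=2)
    cv2.drawMarker(c,(int((u-x)*4.4),int((v-y)*4.4)),(0,0,255),0,12,1);o.append(c)
w=cv2.imread("pics/w4.png")
cv2.imwrite("pics/c2.png",np.hstack(o))
E
```

```text
scene 254.96653331344584 220.79589581701165
side 277.5180090699737 265.1491710951253
```

View pics/c2.png

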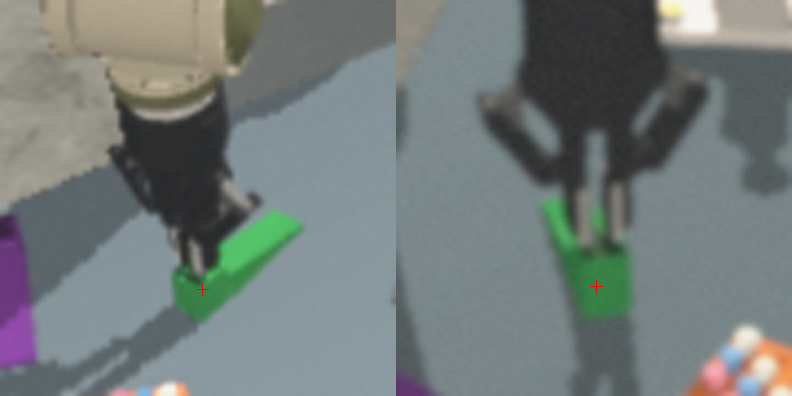

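Both fixed views show the fingertips just above the block top, around z≈42, although the TCP reads z=8. The pad separation in w1 and w2 also puts the tips about 35 mm short of the stated TCP. I'll open and go down in small steps, watching the force.

```bash
python3 -m inch '[[0,0,-0.006,0,0.06],[0,0,0,0,0.06],[0,0,0,0,0.06],[0,0,0,0,0.06],[0,0,0,0,0.06]]'
python3 -m inch '[[0,0,0.006,0,0.06],[0,0,0.003,0,0.06],[0,0,0.003,0,0.06],[0,0,0,0,0.06],[0,0,0,0,0.06]]'
python3 -m inch '[[0,0,0.003,0,0.06],[0,0,0.003,0,0.06],[0,0,0.003,0,0.06],[0,0,0,0,0.06],[0,0,0,0,0.06]]'
```

```text
time_s: 5.4
eef_pos: [474.6, -290.4, 15.3]
ee_rot: [0.003, 0.98, 0.197, 0.004]
force: [0.1, -0.5, 0.4]
grip_width: 0.707
time_s: 5.82
eef_pos: [474.4, -290.2, 1.4]
ee_rot: [0.003, 0.98, 0.197, 0.004]
force: [0.2, -0.4, 0.4]
grip_width: 0.699
time_s: 6.23
eef_pos: [474.4, -290.2, -8.8]
ee_rot: [0.003, 0.98, 0.197, 0.003]
force: [0.2, 0.5, -0.1]
grip_width: 0.7
```

The TCP reads z=-8.8 with no contact, so the offset is real. I'll continue down.

```bash
python3 -m inch '[[0,0,0.004,0,0.06],[0,0,0.004,0,0.06],[0,0,0.004,0,0.06],[0,0,0.003,0,0.06],[0,0,0,0,0.06]]'
python3 -m inch '[[0,0,0,0,0.01],[0,0,0,0,0.01],[0,0,0,0,0.01],[0,0,0,0,0.01],[0,0,0,0,0.01]]' 60
python3 -m inch '[[0,0,0,0,0.01],[0,0,0,0,0.01],[0,0,0,0,0.01],[0,0,0,0,0.01],[0,0,0,0,0.01]]'
python3 look.py pics/w5.png
```

```text
time_s: 6.65
eef_pos: [474.6, -290.3, -25.3]
ee_rot: [0.003, 0.98, 0.197, 0.004]
force: [0.4, 0.9, -0.0]
grip_width: 0.701
time_s: 7.07
eef_pos: [474.7, -290.4, -25.2]
ee_rot: [0.003, 0.98, 0.197, 0.004]
force: [-0.1, 1.0, -0.9]
grip_width: 0.344
time_s: 7.48
eef_pos: [474.5, -290.3, -25.4]
ee_rot: [0.003, 0.98, 0.197, 0.003]
force: [-1.1, -0.8, -0.0]
grip_width: 0.342
t 7.4833 tcp [ 474.5 -290.3  -25.4] yaw x 22.72 tilt [ 0.0079 -0.0043 -1.    ] F [-1.1 -0.8 -0. ] w 0.34213935395975414
[([279, 9], [[419.0, -198.0], [420.0, -199.0], [425.0, -203.0]]), ([279, 331], [[473.0, -339.0], [472.0, -336.0], [465.0, -307.0]]), ([286, 342], [[479.0, -344.0], [478.0, -341.0], [469.0, -311.0]]), ([349, 342], [[509.0, -332.0], [508.0, -329.0], [492.0, -302.0]]), ([355, 334], [[510.0, -326.0], [508.0, -323.0], [492.0, -297.0]]), ([358, 275], [[497.0, -293.0], [495.0, -291.0], [482.0, -273.0]]), ([353, 252], [[489.0, -283.0], [488.0, -281.0], [477.0, -265.0]]), ([358, 9], [[447.0, -186.0], [447.0, -187.0], [446.0, -194.0]])]
```

View pics/w5.png

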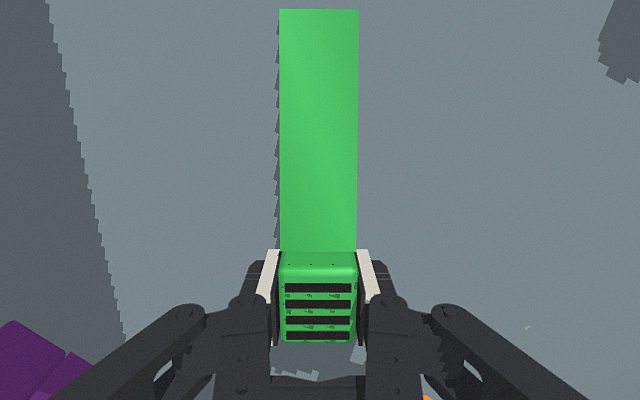

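The block is held at about 29 mm. I'll lift, turn and travel to look down on the press edge.

```bash
python3 -m inch '[[0,0,-0.03,0,0.01],[0,0,-0.03,0,0.01],[0,0,-0.03,0,0.01],[0,0,-0.03,0,0.01],[0,0,-0.02,0,0.01]]'
python3 -m inch '[[0,0,0,0.095,0.01],[0,0,0,0.095,0.01],[0,0,0,0.095,0.01],[0,0,0,0.095,0.01],[0,0,0,0,0.01]]'
python3 -m inch '[[0.009,-0.035,0,0,0.01],[0.009,-0.035,0,0,0.01],[0.009,-0.035,0,0,0.01],[0.009,-0.035,0,0,0.01],[0,-0.035,0,0,0.01]]'
python3 -m inch '[[0,0,0,0,0.01],[0,0,0,0,0.01],[0,0,0,0,0.01],[0,0,0,0,0.01],[0,0,0,0,0.01]]'
python3 look.py pics/w6.png
```

```text
time_s: 7.95
eef_pos: [470.8, -287.4, 114.9]
ee_rot: [-0.002, 0.98, 0.197, -0.0]
force: [0.6, 0.1, -1.6]
grip_width: 0.338
time_s: 8.37
eef_pos: [472.7, -289.1, 121.8]
ee_rot: [0.002, 1.0, -0.0, 0.004]
force: [-0.5, -0.4, -0.9]
grip_width: 0.342
time_s: 8.78
eef_pos: [508.6, -114.1, 120.5]
ee_rot: [0.003, 1.0, 0.002, 0.004]
force: [0.7, -0.1, -1.8]
grip_width: 0.338
time_s: 9.2
eef_pos: [508.2, -108.8, 120.2]
ee_rot: [0.002, 1.0, 0.01, 0.003]
force: [-0.3, 0.5, -1.4]
grip_width: 0.342
t 9.2 tcp [ 508.2 -108.8  120.2] yaw x 1.19 tilt [ 0.0062 -0.004  -1.    ] F [-0.3  0.5 -1.4] w 0.34230288829935807
[([280, 9], [[477.0, 21.0], [478.0, 21.0], [481.0, 15.0]]), ([280, 335], [[474.0, -277.0], [474.0, -273.0], [478.0, -244.0]]), ([285, 342], [[479.0, -285.0], [479.0, -282.0], [482.0, -251.0]]), ([350, 342], [[546.0, -284.0], [545.0, -281.0], [540.0, -250.0]]), ([355, 335], [[550.0, -276.0], [550.0, -272.0], [544.0, -243.0]]), ([358, 275], [[549.0, -206.0], [549.0, -203.0], [543.0, -182.0]]), ([353, 252], [[543.0, -182.0], [543.0, -179.0], [538.0, -161.0]]), ([358, 10], [[537.0, 22.0], [536.0, 21.0], [532.0, 15.0]])]
```

View pics/w6.png

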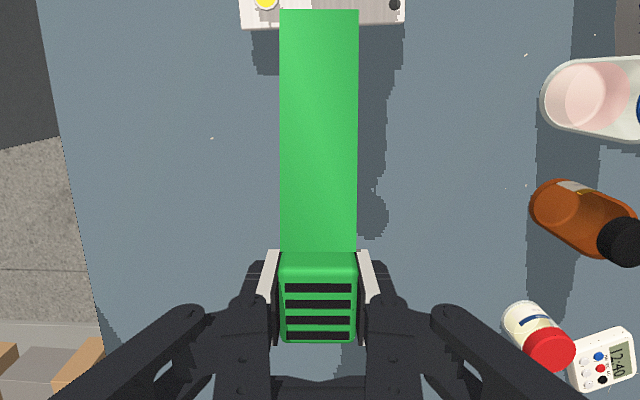

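The wedge is unchanged in the hand. The plate's front edge shows at rows 23–28, from column 241 to 405. Next I'll get its corners.

```bash
python3 - <<'E'
from h import *
import json
im=cv2.imread("pics/w6.png");m=json.load(open("pics/w6.png.json"))
g=im.min(2)
for r in(2,8,14,18,20,22,24,26,28,30):
    c=np.where(g[r,200:450]>150)[0]+200; print(r,(c.min(),c.max()) if len(c) else None, end="; ")
print()
for c in(246,252,258,264,270,364,372,380,388,396,402): print(c,[int(x) for x in g[10:36:1,c]])
for u,v in((241,27),(405,23),(240,2),(405,2)): print([onz(m,u,v,z)[:2].round(1).tolist() for z in(11.5,23.5)])
E
```

```text
2 (np.int64(239), np.int64(404)); 8 (np.int64(239), np.int64(404)); 14 (np.int64(240), np.int64(404)); 18 (np.int64(240), np.int64(404)); 20 (np.int64(241), np.int64(404)); 22 (np.int64(241), np.int64(395)); 24 (np.int64(240), np.int64(279)); 26 (np.int64(241), np.int64(279)); 28 (np.int64(241), np.int64(260)); 30 None; 
246 [229, 228, 230, 229, 231, 230, 230, 229, 230, 228, 228, 230, 229, 231, 228, 230, 231, 231, 195, 135, 120, 128, 124, 123, 119, 125]
252 [228, 230, 230, 229, 228, 229, 229, 225, 227, 228, 226, 229, 226, 227, 227, 228, 232, 226, 175, 128, 112, 84, 81, 83, 82, 82]
258 [167, 227, 224, 224, 223, 224, 223, 239, 240, 238, 237, 233, 233, 232, 230, 234, 235, 227, 163, 128, 113, 80, 89, 88, 80, 84]
264 [121, 188, 177, 180, 176, 176, 179, 175, 179, 179, 172, 196, 239, 234, 233, 234, 235, 206, 148, 118, 102, 78, 82, 86, 85, 81]
270 [138, 176, 163, 166, 167, 165, 164, 168, 171, 167, 166, 164, 166, 160, 161, 163, 158, 149, 127, 117, 93, 83, 84, 91, 82, 86]
364 [170, 170, 174, 174, 168, 171, 171, 168, 169, 173, 167, 172, 162, 147, 127, 117, 79, 85, 85, 81, 89, 84, 84, 87, 84, 87]
372 [171, 167, 170, 168, 172, 171, 169, 168, 170, 170, 172, 170, 160, 140, 121, 109, 87, 82, 84, 88, 84, 80, 90, 88, 79, 88]
380 [167, 169, 174, 173, 167, 173, 171, 171, 171, 172, 177, 174, 159, 136, 115, 92, 79, 89, 85, 83, 84, 87, 83, 86, 81, 82]
388 [169, 171, 172, 168, 168, 171, 166, 167, 168, 170, 169, 168, 148, 132, 118, 78, 82, 88, 85, 87, 86, 84, 80, 83, 84, 85]
396 [168, 171, 172, 172, 168, 164, 158, 165, 161, 165, 172, 211, 147, 117, 104, 80, 77, 89, 81, 88, 85, 86, 81, 84, 86, 85]
402 [231, 230, 230, 231, 228, 229, 230, 231, 232, 231, 241, 195, 139, 99, 84, 78, 87, 86, 84, 85, 87, 87, 88, 87, 85, 85]
[[449.6, 6.8], [451.9, 5.4]]
[[570.7, 12.2], [567.9, 10.5]]
[[449.6, 23.6], [451.9, 21.5]]
[[569.4, 26.3], [566.7, 24.0]]
```

```bash
python3 -m inch '[[0.009,0.019,0,-0.04,0.01],[0,0,0,0,0.01],[0,0,0.03,0,0.01],[0,0,0.03,0,0.01],[0,0,0.03,0,0.01]]'
python3 -m inch '[[0,0,0.02,0,0.01],[0,0,0.01,0,0.01],[0,0,0,0,0.01],[0,0,0,0,0.01],[0,0,0,0,0.01]]'
python3 look.py pics/w7.png
```

```text
time_s: 9.67
eef_pos: [522.5, -134.8, 33.9]
ee_rot: [0.006, 1.0, 0.029, 0.009]
force: [1.3, -0.4, -0.9]
grip_width: 0.337
time_s: 10.08
eef_pos: [519.8, -135.9, -1.8]
ee_rot: [0.004, 1.0, 0.026, 0.006]
force: [0.6, 0.8, -1.1]
grip_width: 0.343
t 10.0833 tcp [ 519.8 -135.9   -1.8] yaw x 3.02 tilt [ 0.0115 -0.0069 -0.9999] F [ 0.6  0.8 -1.1] w 0.3426469371850139
[([279, 9], [[496.0, -27.0], [497.0, -27.0], [500.0, -33.0]]), ([280, 335], [[500.0, -204.0], [501.0, -200.0], [503.0, -170.0]]), ([285, 342], [[503.0, -209.0], [504.0, -205.0], [506.0, -174.0]]), ([349, 342], [[542.0, -207.0], [542.0, -204.0], [536.0, -173.0]]), ([355, 335], [[546.0, -202.0], [545.0, -198.0], [538.0, -169.0]]), ([358, 275], [[544.0, -160.0], [543.0, -158.0], [537.0, -136.0]]), ([353, 252], [[540.0, -146.0], [539.0, -144.0], [534.0, -125.0]]), ([358, 9], [[532.0, -25.0], [531.0, -26.0], [528.0, -32.0]])]
```

```bash
python3 -m inch '[[-0.001,0,0.01,-0.008,0.01],[0,0,0.008,0,0.01],[0,0,0.002,0,0.01],[0,0,0,0,0.01],[0,0,0,0,0.01]]'
python3 look.py pics/w8.png
```

```text
time_s: 10.55
eef_pos: [521.0, -137.0, -20.6]
ee_rot: [0.005, 0.999, 0.031, 0.008]
force: [0.5, -0.3, -1.3]
grip_width: 0.341
t 10.55 tcp [ 521.  -137.   -20.6] yaw x 3.54 tilt [ 0.0173 -0.0099 -0.9998] F [ 0.5 -0.3 -1.3] w 0.340528703492331
[([279, 9], [[498.0, -31.0], [499.0, -32.0], [502.0, -37.0]]), ([279, 331], [[503.0, -187.0], [503.0, -183.0], [505.0, -154.0]]), ([285, 342], [[506.0, -194.0], [506.0, -190.0], [508.0, -159.0]]), ([349, 342], [[541.0, -192.0], [540.0, -189.0], [534.0, -158.0]]), ([355, 334], [[544.0, -187.0], [543.0, -183.0], [536.0, -154.0]]), ([358, 275], [[542.0, -150.0], [541.0, -148.0], [534.0, -126.0]]), ([353, 252], [[538.0, -137.0], [537.0, -135.0], [531.0, -117.0]]), ([358, 9], [[530.0, -29.0], [529.0, -30.0], [525.0, -36.0]])]
```

```bash
python3 -m inch '[[-0.002,0,0.003,0,0.01],[0,0,0.002,0,0.01],[0,0,0,0,0.01],[0,0,0,0,0.01],[0,0,0,0,0.01]]'
python3 look.py pics/w9.png | head -1
```

```text
time_s: 11.02
eef_pos: [519.3, -137.3, -25.0]
ee_rot: [0.005, 0.999, 0.031, 0.009]
force: [-1.3, -0.7, -0.1]
grip_width: 0.345
t 11.0167 tcp [ 519.3 -137.3  -25. ] yaw x 3.54 tilt [ 0.0184 -0.0102 -0.9998] F [-1.3 -0.7 -0.1] w 0.3452184670813666
```

```bash
python3 -m inch '[[0,-0.012,0,0,0.01],[0,-0.012,0,0,0.01],[0,-0.012,0,0,0.01],[0,-0.012,0,0,0.01],[0,0,0,0,0.01]]'
python3 look.py pics/w10.png | head -1
```

```text
time_s: 11.48
eef_pos: [516.9, -84.9, -24.9]
ee_rot: [0.006, 0.999, 0.03, 0.01]
force: [-0.2, 1.7, -0.4]
grip_width: 0.344
t 11.4833 tcp [516.9 -84.9 -24.9] yaw x 3.5 tilt [ 0.0211 -0.0115 -0.9997] F [-0.2  1.7 -0.4] w 0.3440909603553754
```

```bash
python3 -m inch '[[0,-0.007,0,0,0.01],[0,-0.007,0,0,0.01],[0,-0.006,0,0,0.01],[0,-0.006,0,0,0.01],[0,-0.006,0,0,0.01]]'
python3 -m inch '[[0,-0.005,0,0,0.01],[0,-0.005,0,0,0.01],[0,-0.004,0,0,0.01],[0,0,0,0,0.01],[0,0,0,0,0.01]]'
python3 look.py pics/w11.png | head -1
```

```text
time_s: 11.95
eef_pos: [516.2, -53.1, -24.7]
ee_rot: [0.008, 0.999, 0.03, 0.012]
force: [1.3, -5.2, 2.2]
grip_width: 0.336
time_s: 12.37
eef_pos: [515.5, -37.0, -24.7]
ee_rot: [0.008, 0.999, 0.03, 0.012]
force: [0.4, -4.7, 2.1]
grip_width: 0.344
t 12.3667 tcp [515.5 -37.  -24.7] yaw x 3.5 tilt [ 0.0249 -0.015  -0.9996] F [ 0.4 -4.7  2.1] w 0.3444804496948963
```

```bash
python3 -m inch '[[0,-0.003,0,0,0.01],[0,-0.003,0,0,0.01],[0,-0.001,0,0,0.01],[0,0,0,0,0.01],[0,0,0,0,0.01]]'
python3 -m inch '[[0,-0.0015,0,0,0.01],[0,-0.001,0,0,0.01],[0,0,0,0,0.01],[0,0,0,0,0.01],[0,0,0,0,0.01]]'
```

```text
time_s: 12.83
eef_pos: [515.2, -30.2, -24.8]
ee_rot: [0.008, 0.999, 0.03, 0.012]
force: [0.3, -4.5, 2.3]
grip_width: 0.339
time_s: 13.25
eef_pos: [515.2, -29.5, -25.1]
ee_rot: [0.009, 0.999, 0.03, 0.012]
force: [0.5, -4.3, 3.0]
grip_width: 0.343
```

```bash
python3 -m inch '[[0,-0.002,0,0,0.01],[0,-0.002,0,0,0.01],[0,0,0,0,0.01],[0,0,0,0,0.01],[0,0,0,0,0.01]]'
python3 -m inch '[[0,-0.002,0,0,0.01],[0,-0.002,0,0,0.01],[0,0,0,0,0.01],[0,0,0,0,0.01],[0,0,0,0,0.01]]'
```

```text
time_s: 13.67
eef_pos: [515.5, -28.7, -25.1]
ee_rot: [0.012, 0.999, 0.03, 0.013]
force: [1.3, -4.5, 1.1]
grip_width: 0.338
time_s: 14.08
eef_pos: [515.7, -28.5, -25.2]
ee_rot: [0.015, 0.999, 0.031, 0.013]
force: [2.4, -4.7, 1.4]
grip_width: 0.344
```

```bash
python3 -m inch '[[0,-0.003,0,0,0.01],[0,-0.003,0,0,0.01],[0,-0.003,0,0,0.01],[0,-0.003,0,0,0.01],[0,-0.003,0,0,0.01]]'
python3 look.py pics/w12.png | head -1
python3 - <<'E'
from h import *
o=[]
for n,(x,y) in(("scene",(310,130)),("side",(265,140))):
    im=capture(n);cv2.imwrite(f"pics/{n}1.png",im)
    o.append(cv2.resize(im[y:y+100,x:x+88],(396,450),interpolation=2))
cv2.imwrite("pics/c3.png",np.hstack(o))
print(np.round(telemetry.sense()["tau"],1))
E
```

```text
time_s: 14.5
eef_pos: [516.2, -28.3, -25.1]
ee_rot: [0.026, 0.999, 0.033, 0.013]
force: [-1.0, -26.9, -0.7]
grip_width: 0.345
t 14.5 tcp [516.2 -28.3 -25.1] yaw x 3.87 tilt [ 0.0282 -0.052  -0.9982] F [ -1.  -26.9  -0.7] w 0.3446064940524567
[ 13.9 -44.5 -15.3   3.8   0.5  -0.1]
```

View pics/c3.png

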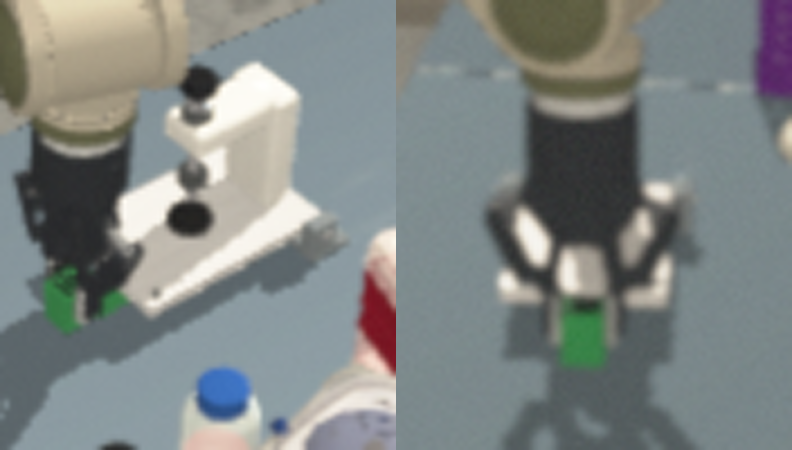

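The wedge is at about 69 mm under the edge with a 27 N push and has stopped moving, so it is jammed. The press looks level in the scene view. I'll let the load settle, then open and lift off.

```bash
python3 -m inch '[[0,0,0,0,0.01],[0,0,0,0,0.02],[0,0,0,0,0.045],[0,0,0,0,0.055],[0,0,0,0,0.055]]'
python3 -m inch '[[0,0,0,0,0.055],[0,0,0,0,0.055],[0,0,-0.01,0,0.055],[0,0,-0.02,0,0.055],[0,0.002,-0.03,0,0.055]]'
python3 -m inch '[[0,0.01,-0.03,0,0.055],[0,0.01,-0.03,0,0.055],[0,0.01,-0.03,0,0.055],[0,0,-0.03,0,0.055],[0,0,0,0,0.055]]'
python3 look.py pics/w13.png
python3 - <<'E'
from h import *
for n in("scene","side"): cv2.imwrite(f"pics/{n}2.png",capture(n))
E
```

```text
time_s: 15.07
eef_pos: [514.8, -27.0, -25.9]
ee_rot: [0.025, 0.999, 0.034, 0.012]
force: [0.6, 0.8, -0.4]
grip_width: 0.643
time_s: 15.48
eef_pos: [509.2, -23.8, 31.6]
ee_rot: [0.023, 0.999, 0.035, 0.006]
force: [0.9, -0.3, -1.1]
grip_width: 0.642
time_s: 15.9
eef_pos: [510.0, -48.4, 167.1]
ee_rot: [0.025, 0.999, 0.035, 0.01]
force: [-0.9, 0.4, 1.2]
grip_width: 0.644
t 15.9 tcp [510.  -48.4 167.1] yaw x 4.09 tilt [ 0.0212 -0.0486 -0.9986] F [-0.9  0.4  1.2] w 0.6440402734265748
[([306, 102], [[498.0, 3.0], [498.0, 3.0], [498.0, 7.0]]), ([306, 161], [[502.0, -54.0], [502.0, -53.0], [501.0, -43.0]]), ([338, 162], [[533.0, -53.0], [533.0, -52.0], [529.0, -42.0]]), ([339, 103], [[529.0, 4.0], [529.0, 4.0], [526.0, 8.0]])]
```

```bash
python3 -m inch '[[0,0,-0.03,0,0.0],[0,0,-0.03,0,0.0],[0,-0.03,0,0,0.0],[0,-0.03,0,0,0.0],[0,0,0,0,0.0]]'
python3 look.py pics/w14.png
python3 - <<'E'
from h import *
a=cv2.imread("pics/w14.png")
o=[cv2.resize(a,(480,300))]
for n,(x,y) in(("scene",(310,130)),("side",(265,140))):
    o.append(cv2.resize(cv2.imread(f"pics/{n}2.png")[y:y+100,x:x+88],(264,300),interpolation=2))
o[0]=cv2.resize(a,(640,400)); b=np.hstack(o[1:]); c=np.zeros((600,800,3),np.uint8);c[:300,:528]=b;c[300:,:480]=cv2.resize(a,(480,300))
cv2.imwrite("pics/c4.png",c)
E
```

```text
time_s: 16.47
eef_pos: [499.0, 17.6, 213.3]
ee_rot: [0.021, 0.999, 0.034, -0.002]
force: [-0.2, 0.1, 0.3]
grip_width: -0.0
t 16.4667 tcp [499.   17.6 213.3] yaw x 3.94 tilt [-0.0033 -0.0411 -0.9991] F [-0.2  0.1  0.3] w -1.0095698415304149e-05
[([317, 165], [[498.0, -3.0], [498.0, -2.0], [498.0, 8.0]]), ([318, 213], [[503.0, -61.0], [503.0, -60.0], [502.0, -44.0]]), ([343, 213], [[533.0, -59.0], [532.0, -58.0], [529.0, -42.0]]), ([345, 166], [[530.0, -2.0], [529.0, -1.0], [526.0, 9.0]])]
```

View pics/c4.png

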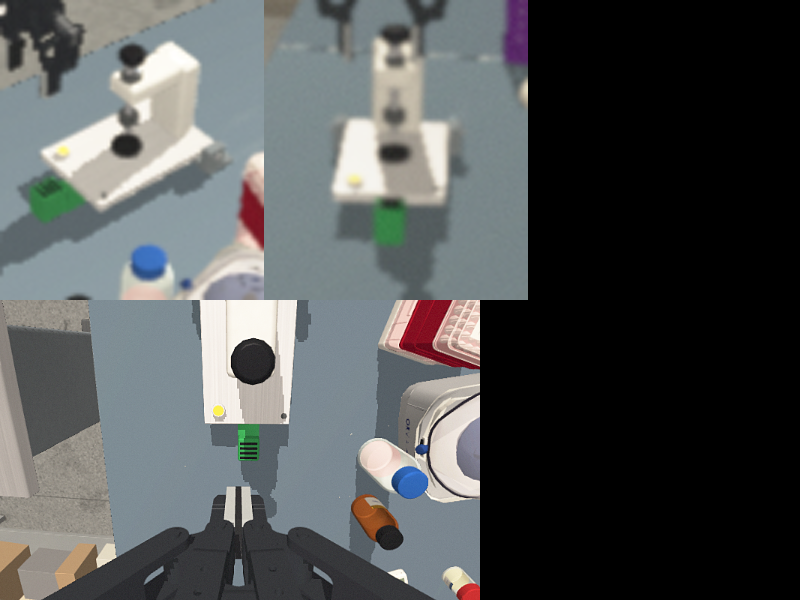

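Scene, side and wrist views show the press level with the wedge jammed at mid-edge (wedge column 249 against plate middle 247 in the wrist view). The knob is at about (337,81) px in the wrist image. Now I'll locate the knob.

```bash
cat > knob.py <<'E'
from h import *
import json
im=cv2.imread("pics/w14.png");m=json.load(open("pics/w14.png.json"))
k=cv2.inRange(im,(0,0,0),(60,60,60))[:150]
for c in cv2.findContours(k,0,1)[0]:
    if cv2.contourArea(c)>300:
        (u,v),r=cv2.minEnclosingCircle(c); p=onz(m,u,v,184); q=onz(m,u+r,v,184); print(u,v,r,p.round(1),"rad",np.linalg.norm(p-q).round(1))
# plate front corners at level: z=33
for u,v in((273,164),(386,164)): print(onz(m,u,v,33).round(1))
a,b=camera_model("scene"),camera_model("side")
for n,mm in(("scene",a),("side",b)):
    print(n,[proj(mm,(499+.1,17.6+.041*h,213.3+h)) for h in(0,35,45)])
E
python3 knob.py
```

```text
337.3584899902344 81.70215606689453 30.87889862060547 [504.   95.6 184. ] rad 17.0
[452.6   4.1  33. ]
[568.6  12.2  33. ]
scene [(np.float64(334.85807123736527), np.float64(145.67815848067937)), (np.float64(335.4644799257549), np.float64(136.99046246758692)), (np.float64(335.641401343111), np.float64(134.4534419679964))]
side [(np.float64(303.57106320647637), np.float64(148.47934685540415)), (np.float64(303.77520568080024), np.float64(137.09694439895708)), (np.float64(303.83454209214216), np.float64(133.8001611216925))]
```

```bash
python3 -m inch '[[0.004,-0.026,0,0,0],[0.003,-0.026,0,0,0],[0.003,-0.025,0,0,0],[0,0,0,0,0],[0,0,0,0,0]]'
python3 look.py pics/w15.png|head -1
```

```text
time_s: 16.93
eef_pos: [501.8, 94.3, 203.1]
ee_rot: [0.021, 0.999, 0.034, -0.009]
force: [-0.1, -0.3, -0.1]
grip_width: -0.0
t 16.9333 tcp [501.8  94.3 203.1] yaw x 3.85 tilt [-0.0164 -0.0426 -0.999 ] F [-0.1 -0.3 -0.1] w -0.0004874331724762921
```

```bash
python3 -m inch '[[0.0025,-0.002,0.012,0,0],[0,0,0.012,0,0],[0,0,0.012,0,0],[0,0,0,0,0],[0,0,0,0,0]]'
python3 look.py pics/w16.png|head -1
```

```text
time_s: 17.4
eef_pos: [503.4, 89.6, 164.0]
ee_rot: [0.021, 0.999, 0.031, -0.011]
force: [0.6, -0.2, -0.3]
grip_width: -0.002
t 17.4 tcp [503.4  89.6 164. ] yaw x 3.53 tilt [-0.0203 -0.0431 -0.9989] F [ 0.6 -0.2 -0.3] w -0.001720331562510264
```

```bash
python3 -m inch '[[0,-0.006,0.004,0,0],[0,0,0.004,0,0],[0,0,0.002,0,0],[0,0,0,0,0],[0,0,0,0,0]]'
python3 -m inch '[[0,0,0.002,0,0],[0,0,0.002,0,0],[0,0,0.002,0,0],[0,0,0,0,0],[0,0,0,0,0]]'
```

```text
time_s: 17.87
eef_pos: [503.6, 95.0, 154.5]
ee_rot: [0.021, 0.999, 0.031, -0.01]
force: [-0.1, -0.3, 0.1]
grip_width: -0.001
time_s: 18.28
eef_pos: [503.6, 94.7, 148.3]
ee_rot: [0.021, 0.999, 0.031, -0.009]
force: [0.2, -0.4, -0.3]
grip_width: -0.001
```

```bash
for i in 1 ; do python3 -m inch '[[0,0,0.002,0,0],[0,0,0.002,0,0],[0,0,0.002,0,0],[0,0,0.001,0,0],[0,0,0,0,0]]'; done
python3 -m inch '[[0,0,0.002,0,0],[0,0,0.002,0,0],[0,0,0.002,0,0],[0,0,0.001,0,0],[0,0,0.001,0,0]]'
```

```text
time_s: 18.7
eef_pos: [503.8, 94.7, 141.9]
ee_rot: [0.021, 0.999, 0.031, -0.008]
force: [-1.1, 0.6, 4.6]
grip_width: -0.001
time_s: 19.12
eef_pos: [503.9, 94.7, 134.7]
ee_rot: [0.021, 0.999, 0.031, -0.007]
force: [-1.6, 1.6, 6.3]
grip_width: -0.004
```

```bash
python3 -m inch '[[0,0,0.002,0,0],[0,0,0.002,0,0],[0,0,0.0015,0,0],[0,0,0.0015,0,0],[0,0,0.0015,0,0]]'
```

```text
time_s: 19.53
eef_pos: [504.2, 94.7, 133.7]
ee_rot: [0.021, 0.999, 0.031, -0.005]
force: [-7.5, 1.2, 17.2]
grip_width: 0.003
```

It stopped at z=133.7 with 17 N, about 14 mm below first contact, so the plunger is on its stop. I'll release gently, lift clear and check.

```bash
python3 -m inch '[[0,0,0,0,0],[0,0,-0.005,0,0],[0,0,-0.01,0,0],[0,0,-0.01,0,0],[0,0,-0.02,0,0]]'
python3 -m inch '[[0,0,-0.03,0,0],[0,0.025,-0.02,0,0],[0,0.03,0,0,0],[0,0.02,0,0,0],[0,0,0,0,0]]'
python3 look.py pics/w14.png; python3 knob.py | head -4
python3 - <<'E'
from h import *
c=np.zeros((600,800,3),np.uint8)
c[300:,:480]=cv2.resize(cv2.imread("pics/w14.png"),(480,300))
for i,n in enumerate(("scene","side")):
    im=capture(n);cv2.imwrite(f"pics/{n}3.png",im)
    x,y=((310,130),(265,140))[i]; c[:300,264*i:264*i+264]=cv2.resize(im[y:y+100,x:x+88],(264,300),interpolation=2)
    d=cv2.absdiff(im,cv2.imread(f"pics/{n}0.png")).max(2); 
    for l,p in(("amber",(336,241)),("jar",(302,261)),("pink",(359,227))) if n=="scene" else (("amber",(375,228)),("jar",(374,257)),("pink",(374,210))): print(n,l,d[p[1]-12:p[1]+12,p[0]-8:p[0]+8].mean())
    c[300:,480+160*i:640+160*i]=cv2.resize(im[190:290,(290,330)[i]:(290,330)[i]+80],(160,300)) if 0 else 0
cv2.imwrite("pics/c5.png",c)
E
```

```text
time_s: 19.95
eef_pos: [503.2, 96.1, 178.6]
ee_rot: [0.022, 0.999, 0.031, -0.007]
force: [0.3, -0.1, 0.1]
grip_width: -0.002
time_s: 20.37
eef_pos: [509.8, 22.1, 239.6]
ee_rot: [0.022, 0.999, 0.033, -0.004]
force: [0.4, -0.2, -0.5]
grip_width: -0.001
t 20.3667 tcp [509.8  22.1 239.6] yaw x 3.75 tilt [-0.0066 -0.045  -0.999 ] F [ 0.4 -0.2 -0.5] w -0.0013251817641317086
[([308, 162], [[498.0, -4.0], [498.0, -3.0], [498.0, 7.0]]), ([309, 206], [[502.0, -60.0], [502.0, -59.0], [502.0, -44.0]]), ([333, 206], [[532.0, -58.0], [532.0, -57.0], [529.0, -42.0]]), ([334, 162], [[529.0, -2.0], [528.0, -0.0], [526.0, 9.0]])]
317.0 85.83654022216797 27.163562774658203 [503.7  95.5 184. ] rad 16.9
[4.596e+02 4.000e-01 3.300e+01]
[584.2   8.9  33. ]
scene [(np.float64(334.85807123736527), np.float64(145.67815848067937)), (np.float64(335.4644799257549), np.float64(136.99046246758692)), (np.float64(335.641401343111), np.float64(134.4534419679964))]
scene amber 1.5026041666666667
scene jar 1.4921875
scene pink 1.6380208333333333
side amber 2.7760416666666665
side jar 1.9791666666666667
side pink 2.1744791666666665
```

View pics/c5.png

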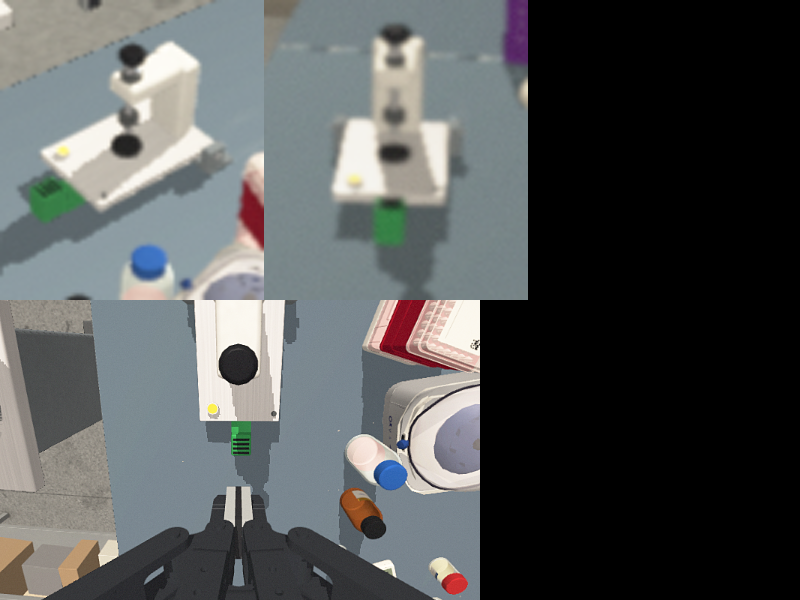

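The knob is back at full height (apparent radius 16.9 mm at z=184). The wedge and the press have not moved, the bystanders look the same as at the start, and the arm is clear. I'm handing in.

```bash
python3 -c "from rig import finish_job; print(finish_job())"
```

```text
the job is handed in; nothing more can be done
None
```

The press stands level on the jammed wedge, and the plunger was pressed to its stop and has sprung back up. I handed the job in at about 20.5 s of the 51 s allowed; no verdict is reported.

- **Wedge:** I pushed the green wedge thin end first, square to the plate within about half a degree and within about 2 mm of mid-edge. It stopped at about 69–70 mm under the edge.
- **Jam force:** the final push read about 27 N, above the 15–22 N given for a tight jam.
- **Plunger:** the knob travelled about 14 mm and stopped hard at 17 N, with a sideways force of about 7.5 N at the end.
- **Last checks:** the wedge's position was unchanged before and after the plunger press. The knob was back at its full 184 mm height, which fits a level press. Image differences over the two bottles and the jar stayed at noise level in both fixed cameras, and the arm was clear with no force on it.
- **What disagreed:**
  - The real fingertips sit about 35–38 mm short of the stated TCP. My first grasp closed on air just above the block without touching it; I then went lower and gripped it.
  - The tool gradually tilted by up to about 3°, which did no visible harm.
  - A rough outline of the wedge afterwards suggested about 75 mm of insertion instead of 69–70 mm; I put this down to measurement error.

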